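# Square-on wear reading of the ammikkallu

### The job

Check the wear of the grinding stone with the plunger gauge. First lift the steel tumbler off the stone and leave it standing upright on the bare counter; then take the gauge out of its wooden stand and hold it with its foot inside the ring marked on the stone, square to the stone's sloping face (not plumb), with the spring plunger gently pushed in about half way. Finish while still holding the gauge there, steady, in the gripper; never ram the stone, and leave the other things on the counter where they are.

Things in the scene. Friction and masses are not known exactly. Their poses are not given: they have to be found in the camera images.
- ammi: Ammikkallu: fixed dark grey stone slab 360 mm long (x), 220 wide (y). Its flat upper face slopes down 0.21 rad (12 deg) towards +x; face height over the counter: middle 98 mm, high end 135, low end 60. Origin on the counter under the face's middle, z up, x horizontal downhill. A fixed stone roller, 72 mm thick, 250 long (along y), lies across the face, its axis 127 mm downhill of the middle.
- mark (a point): Centre of a pale ring (27 mm outside, 23 inside) cut in the sloping face, with four pale lines 34 mm long pointing at it like cross-hairs; 40 mm uphill of the face's middle, on the long centre line, 106 mm over the counter. The tumbler stands over it at first. Its z is the face's outward normal, x points downhill along the face.
- tumbler: Steel tumbler, open at the top, 82 mm high, 60 mm outside at the rim narrowing to 48 at the foot, wall 3 mm, about 0.11 kg. At first it stands on the sloping stone, within 10 mm of the mark's centre, leaning with the slope. Origin at the centre of its underside, z along its axis to the mouth.
- gauge: Plunger gauge, loose, 139 mm tall, 0.18 kg, upright in its stand. Origin at the foot's tip (plunger out), z up the gauge. Heights: 10 mm round foot on 6 mm plunger; 14 mm stem 26-58; 32 mm collar 56-62, resting on the stand; dial case 42 mm across, 16 thick, centred at 80, white face to -x; grey grip 22 x 22 mm (sides along x, y) at 99-139, for the gripper.
- foot (a point): Tip of the gauge's foot, the underside of the sprung plunger (moves 12 mm up into the gauge as it is pushed).
- plunger (a joint): How far the plunger is pushed in, m: 0 fully out, 0.012 fully in. Spring: about 1 N to start it, 3 N at half way, 5 N fully in; beyond that it is rigid.
- stand: Fixed wooden block 90 x 90 x 60 mm high with an upright square hole 20 mm wide through its middle, in which the gauge's stem hangs, the foot about 4 mm above the counter. Origin at the centre of the underside. The gauge must rise 60 mm to come clear of it.
- cup: Bystander: brown ceramic mug 80 mm across, 85 mm high, handle to its +y (reaching about 75 mm from the axis). Origin under its centre.
- scoop: Bystander: purple plastic scoop lying flat, tray 75 x 55 x 32 mm with a handle reaching 120 mm to -x. Origin under the tray's centre.
- tongs: Bystander: bamboo tongs lying flat, 220 mm long along x, 75 mm wide at the open (+x) end. Origin under the middle.
- dabba: Bystander: closed round steel tin 105 mm across, 112 mm high. Origin under its centre.
- jar: Bystander: amber glass jar 64 mm across, 100 mm high. Origin under its centre.
Mind the look-alikes: they are no part of the job. What is shaped like the tumbler but pink or red is not meant.

How it is judged:
On the way, in this order (a step that is already met when the one before it is completed fails the run):
1. the tumbler stands upright on the counter, off the stone and let go (angle between tumbler's own z axis and vertical below 0.12 rad and height (world z) of tumbler below 0.008 m and contact force between tumbler and ammi below 0.05 N and contact force between the fingers and tumbler below 0.05 N and linear speed of tumbler below 0.03 m/s), for 0.2 s.
2. the gauge is lifted clear of its stand in the gripper (z of gauge in the frame of stand above 0.065 m and contact force between the fingers and gauge above 1 N), for 0.1 s.
At the end, for the whole second after the job is handed in: Gauge held steady in the gripper: foot within 10 mm of the mark, within 0.10 rad of square to the face, plunger in 3 to 9.5 mm, 0.8 to 8 N on the stone, off its stand; tumbler upright (0.12 rad) on the counter, clear of the stone, let go (all of step 1 and distance between foot and mark below 0.01 m and angle between the z axis of gauge and the z axis of mark, either way round below 0.1 rad and value of joint plunger between 0.003 and 0.0095 m and contact force between gauge and ammi between 0.8 and 8 N and contact force between the fingers and gauge above 1 N and contact force between gauge and stand below 0.05 N and linear speed of gauge below 0.02 m/s); the arm keeps its last pose, push and grip.
It fails at once if the gauge is rammed onto the stone (over 20 N) (contact force between gauge and ammi above 20 N).
It fails at once if the tumbler is tipped over (angle between tumbler's own z axis and vertical above 0.9 rad).
It fails at once if another thing on the counter is shifted by more than 30 mm (distance of any of cup, scoop, tongs, dabba, jar from where it was at the start of the episode above 0.03 m).
It also fails if it takes over 61 s, if anything falls off the work surface, if the arm or the gripper's body presses on something with over 40 N, if the wrist force passes 120 N, or if a joint passes its speed limit or range.

### The arm

A 6-joint arm with a two-finger parallel gripper is mounted at the origin on the work surface. World frame = base frame: x ahead of the robot, y to its left, z up, the work surface at z = 0. Lengths are in m, angles in rad, forces in N, time in s.
With the tool pointing down it reaches from about 0.35 to 0.875 m from the base axis. Payload 15.5 kg.
Tool frame: the origin (TCP) lies on the centre line of the jaws, within the pads' length; the fingertips stand 17 mm ahead of it and the grasp point (between the pads) lies 2 mm behind it; x points along the fingers, y is the direction in which the jaws open and shut, and the axes are right-handed (so a half turn about x gives the same grasp; the last joint's range is limited). The gripper opens to 85 mm and grips with 20 to 120 N. Pads are 22 mm wide; open, the fingers measure 114 mm over their backs; the gripper's body (76 mm by 85 mm) begins 54 mm behind the grasp point. The pads swing forward as they close: fully open they stand 13 mm farther back than shut.
Start: joints at [1.143, 0.494, 1.345, -0, 1.302, -0.096], TCP at [0.204, 0.591, 0.248] pointing down, gripper open.
Joint ranges: [-2.91, 2.91], [-0.82, 2.16], [0.22, 2.67], [-1.22, 4.37], [0.12, 2.79], [-3.08, 3.08]. Speed limits (rad/s): [1.89, 1.89, 2.57, 3.01, 3.01, 3.01].

### API

Orientations are given as a rotation vector (axis times angle).
In Python, from plant import arm, eyes, boxes_of, outline_of, place_of gives the robot as it stands.
- The arm moves only by the tool drive_tool, never from a script. Its argument "rows" is a list of rows, each an object of numbers: "hand": the finger opening in cm, from 0 to 8.54; "tx", "ty", "tz": the shift along the tool's x, y, z in cm; "roll": the turn about the tool's x in degrees. A call has 1 to 20 rows; each row is the pose to reach, as a shift and turn from the pose measured when the call began, along the tool's axes at that moment; what a row does not reach only later rows make up. A row lasts 1/8 s, in which the tool goes at most 62.5 mm and 10.7 degrees, less where a joint would pass 70% of its speed; a pose out of reach is approached as far as the arm can. A call with a gripper value outside its range is refused whole. The fingers move at their own pace and stop on an object; "newtons" is the grip in N (left out, the last holds). Time passes only in rows, so rows that repeat a pose let the fingers close. It gives the time, the measured TCP pose, the force and the opening at its end, in the units of the state.
- arm.state(): the state, without advancing time (a new reading comes with each control period).
- eyes.read_camera(name): name is "scene" or "side" or "wrist"; returns a dict with "frame" (480x640x3 uint8, red, green, blue), "vertical_fov" (degrees; the focal length in pixels is half the picture's height over the tangent of half this angle, whatever the lens; pixels are square), "cx", "cy" (the principal point, pixels), "origin" and "rotation" of the camera in the world. Camera axes: x right, y down, z forward; pixel columns grow to the right and rows downward; lengths in m; the calibration is good to about 2 mm. A picture is of the moment at which its call begins. There is no depth.
- arm.hand_in(): hands the job in, once; it reports no verdict.
Trained networks look in the newest picture that a camera, given by its name, has taken for a name from the list of things; names that differ only in an ending like _2 or _b are one class to them, and where a whole thing is asked for, a point or a joint stands for the part that bears it (a point fixed in the world has none). Each returns a list of dicts, best first, with "p" (0 to 1); they miss things now and then, are a little off and sometimes report something else, mostly with a low value. They report only what shows in the picture. A call takes as long as a camera call. They do not tell look-alikes from the thing itself.
- boxes_of(camera, name): "location" ([x, y, z] in m, in the coordinates of the camera as it stood for that picture, good to about 4 mm: the middle of the surface that is visible of it).
- outline_of(camera, name): "region" (480x640 bool, what is visible of it).
- place_of(camera, name): "location" ([x, y, z] in m, in the coordinates of the camera as it stood for that picture, good to about 4 mm: a listed point, or the origin of a listed thing).
The state is a dict: "clock": time; "joint_positions": joint angles; "joint_velocities": joint speeds; "joint_torque": joint torques, N m; "ee_pos": TCP position; "orientation": TCP orientation; "force": force on the tool from outside, world axes, zero at the start; "wrist_torque": the same for the moment, N m; "finger_gap": opening from 0.0 (shut) to 1.0 (fully open).
Only numpy, scipy, OpenCV 4.12 (cv2) and the standard library are available. Lean on these libraries where they do the work, as an engineer would, in place of code of your own. Each camera call takes 0.05 s, during which the arm holds its last target.

## Working session

There is one attempt and no reset: what is moved stays moved. The work goes in short steps, Python scripts to look and compute and a tool call to move; the robot and the scene stay as the last step left them, time stands still between calls to the robot, and variables do not carry over. Pictures are saved under pics/ and viewed, and the job is handed in when it is done.

Besides the shell and the picture viewer there is one more tool, called after "Emit:" in YAML: its name, and indented under it one key for each argument. drive_tool: Moves the arm, as the interface text tells. Its arguments: {"type":"object","properties":{"rows":{"type":"array"},"newtons":{"type":"number"}},"required":["rows"]}

```bash
ls; mkdir -p pics; cat > h.py <<'E'
import numpy as np, cv2
from scipy.spatial.transform import Rotation as R
from plant import arm, eyes, boxes_of, outline_of, place_of
def cam(n,save=None):
    c=eyes.read_camera(n); c={**c}
    c['origin']=np.array(c['origin']); c['rotation']=np.array(c['rotation'])
    c['f']=240/np.tan(np.radians(c['vertical_fov'])/2)
    if save: cv2.imwrite('pics/'+save,cv2.cvtColor(c['frame'],cv2.COLOR_RGB2BGR))
    return c
def w(c,p): return c['origin']+c['rotation']@np.array(p)
def proj(c,P):
    q=c['rotation'].T@(np.array(P)-c['origin']); return np.array([c['cx']+c['f']*q[0]/q[2], c['cy']+c['f']*q[1]/q[2]])
def ray_z(c,u,v,z):
    d=c['rotation']@np.array([(u-c['cx'])/c['f'],(v-c['cy'])/c['f'],1]); return c['origin']+d*(z-c['origin'][2])/d[2]
def st():
    s=arm.state(); 
    for k in ('clock','joint_positions','ee_pos','orientation','force','finger_gap'): print(k,np.round(s[k],4).tolist())
    return s
E
python3 - <<'E'
from h import *
s=st(); print(R.from_rotvec(s['orientation']).as_matrix().round(3))
for n in ('scene','side','wrist'):
    c=cam(n,n+'0.png'); print(n,c['origin'],c['rotation'].round(3).tolist(),c['f'],c['cx'],c['cy'])
    for t in ('ammi','mark','tumbler','gauge','foot','stand','cup','scoop','tongs','dabba','jar'):
        print(t,[(round(d['p'],2),w(c,d['location']).round(3).tolist()) for d in place_of(n,t)][:4])
E
```

```text
pics
clock 0.0
joint_positions [1.1425, 0.4942, 1.3461, -0.0, 1.3024, -0.0955]
ee_pos [0.204, 0.5904, 0.2477]
orientation [0.2603, 1.5553, -0.262]
force [-0.076, -0.7036, -0.192]
finger_gap 0.9998
[[-0.     0.327  0.945]
 [-0.001  0.945 -0.327]
 [-1.    -0.001 -0.   ]]
scene [ 1.30369306 -0.49269869  1.47231186] [-2.288, -1.211, 0.349] 580.6745931327106 316.6378103619655 241.12909206086167
ammi [(0.42, [1.193, -0.604, 1.361])]
mark [(0.7, [1.937, 0.141, 2.106])]
tumbler [(0.82, [2.095, 0.299, 2.264]), (0.72, [1.775, -0.022, 1.944]), (0.63, [1.494, -0.302, 1.663]), (0.61, [1.927, 0.13, 2.095])]
gauge []
foot []
stand [(0.57, [2.467, 0.671, 2.636])]
cup [(0.72, [1.664, -0.132, 1.833])]
scoop [(0.77, [2.535, 0.738, 2.703])]
tongs [(0.91, [1.696, -0.101, 1.864])]
dabba [(0.7, [2.082, 0.286, 2.251])]
jar [(0.57, [1.191, -0.606, 1.359])]
side [ 0.0314868  -0.81879558  0.65074785] [-2.009, 0.585, -0.336] 465.726671612124 325.1110785954961 248.82750990348143
ammi [(0.66, [-0.237, -1.088, 0.382]), (0.5, [-0.778, -1.628, -0.158]), (0.25, [-0.373, -1.224, 0.246])]
mark [(0.65, [-0.186, -1.037, 0.433])]
tumbler [(0.83, [-0.326, -1.176, 0.293]), (0.8, [0.162, -0.688, 0.781]), (0.69, [-0.185, -1.035, 0.435])]
gauge []
foot []
stand [(0.72, [-0.368, -1.218, 0.251])]
cup [(0.82, [-0.779, -1.629, -0.159])]
scoop [(0.8, [-0.09, -0.94, 0.529])]
tongs [(0.63, [0.315, -0.536, 0.934])]
dabba [(0.8, [-0.787, -1.637, -0.168])]
jar [(0.72, [-0.207, -1.057, 0.413])]
wrist [0.1286353  0.61675511 0.37299884] [2.344, 1.668, 0.262] 376.67274380524873 320.87284426820713 243.6594100162985
ammi []
mark []
tumbler [(0.7, [0.298, 0.786, 0.542])]
gauge []
foot []
stand []
cup []
scoop []
tongs [(0.77, [0.425, 0.913, 0.669])]
dabba []
jar []
```

Rotation is a rotation vector; fix.

```bash
sed -i "s/c\['rotation'\]=np.array(c\['rotation'\])/c['rotation']=R.from_rotvec(c['rotation']).as_matrix()/" h.py
python3 - <<'E'
from h import *
for n in ('scene','side','wrist'):
    c=cam(n,n+'1.png'); print(n)
    for t in ('ammi','mark','tumbler','gauge','foot','stand','cup','scoop','tongs','dabba','jar'):
        print(t,[(round(d['p'],2),w(c,d['location']).round(3).tolist(),proj(c,w(c,d['location'])).round().tolist()) for d in place_of(n,t)][:5])
E
```

```text
scene
ammi [(0.87, [0.542, 0.109, 0.002], [330.0, 247.0]), (0.62, [0.482, -0.325, 0.008], [193.0, 302.0])]
mark [(0.75, [0.502, 0.105, 0.107], [323.0, 218.0])]
tumbler [(0.96, [0.523, -0.089, 0.025], [271.0, 269.0]), (0.7, [0.503, 0.112, 0.109], [324.0, 217.0]), (0.66, [0.417, 0.373, 0.026], [375.0, 178.0]), (0.6, [0.582, 0.293, 0.024], [387.0, 224.0])]
gauge [(0.55, [0.483, -0.325, 0.004], [193.0, 303.0])]
foot []
stand [(0.96, [0.484, -0.327, 0.003], [193.0, 304.0])]
cup [(0.75, [0.738, -0.144, 0.001], [296.0, 339.0])]
scoop [(0.65, [0.381, -0.196, 0.005], [216.0, 256.0])]
tongs [(0.89, [0.379, 0.503, -0.002], [397.0, 160.0])]
dabba [(0.92, [0.674, -0.366, 0.004], [213.0, 364.0])]
jar [(0.57, [0.626, 0.452, -0.002], [434.0, 215.0])]
side
ammi [(0.92, [0.543, 0.104, -0.004], [304.0, 273.0])]
mark [(0.64, [0.504, 0.108, 0.107], [289.0, 239.0])]
tumbler [(0.79, [0.529, -0.083, 0.029], [339.0, 299.0]), (0.67, [0.502, 0.118, 0.106], [286.0, 238.0])]
gauge []
foot []
stand [(0.55, [0.482, -0.323, -0.001], [388.0, 380.0])]
cup [(0.87, [0.742, -0.146, 0.001], [426.0, 293.0])]
scoop [(0.68, [0.386, -0.19, -0.002], [310.0, 359.0])]
tongs [(0.58, [0.385, 0.508, 0.002], [196.0, 229.0])]
dabba [(0.63, [0.678, -0.363, -0.002], [475.0, 355.0]), (0.57, [0.743, -0.148, -0.0], [426.0, 294.0])]
jar []
wrist
ammi []
mark []
tumbler [(0.46, [0.412, 0.377, 0.023], [206.0, 435.0]), (0.34, [0.382, 0.506, -0.0], [302.0, 371.0])]
gauge []
foot [(0.35, [0.383, 0.506, 0.001], [302.0, 372.0])]
stand []
cup []
scoop []
tongs [(0.66, [0.383, 0.503, -0.001], [300.0, 372.0])]
dabba []
jar []
```

View pics/scene0.png

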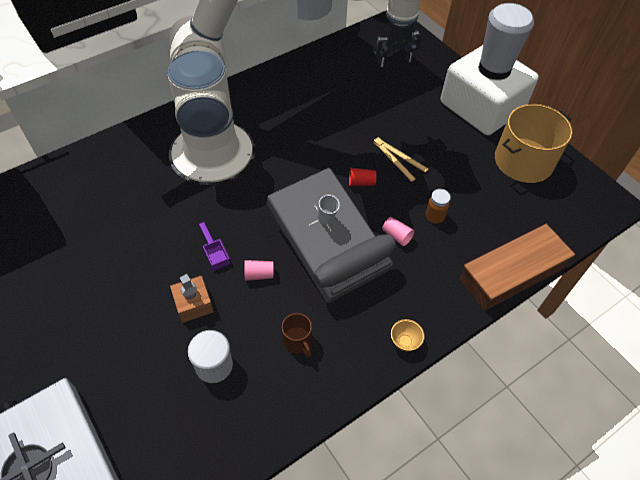

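View pics/side0.png

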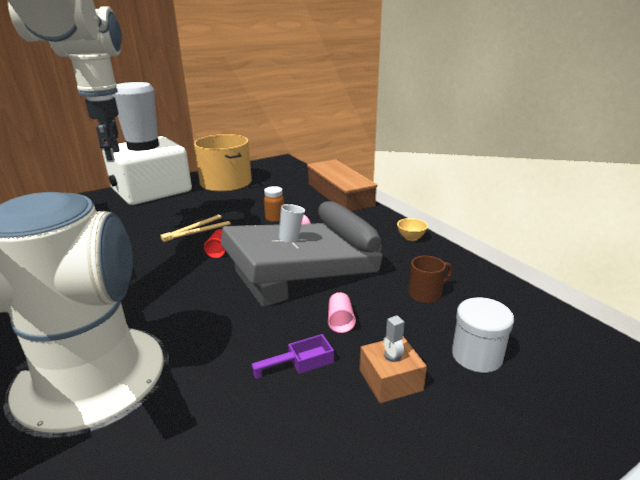

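View pics/wrist0.png

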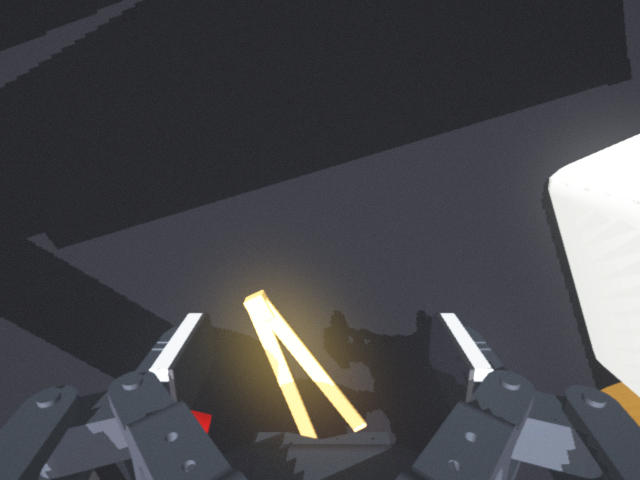

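Emit:
drive_tool:
  rows:
    - {"tx":-3,"ty":-35.9,"tz":44.0,"roll":-19,"hand":8.5}
    - {"tx":-3,"ty":-35.9,"tz":44.0,"roll":-19,"hand":8.5}
    - {"tx":-3,"ty":-35.9,"tz":44.0,"roll":-19,"hand":8.5}
    - {"tx":-3,"ty":-35.9,"tz":44.0,"roll":-19,"hand":8.5}
    - {"tx":-3,"ty":-35.9,"tz":44.0,"roll":-19,"hand":8.5}
    - {"tx":-3,"ty":-35.9,"tz":44.0,"roll":-19,"hand":8.5}
    - {"tx":-3,"ty":-35.9,"tz":44.0,"roll":-19,"hand":8.5}
    - {"tx":-3,"ty":-35.9,"tz":44.0,"roll":-19,"hand":8.5}
    - {"tx":-3,"ty":-35.9,"tz":44.0,"roll":-19,"hand":8.5}
    - {"tx":-3,"ty":-35.9,"tz":44.0,"roll":-19,"hand":8.5}
    - {"tx":-3,"ty":-35.9,"tz":44.0,"roll":-19,"hand":8.5}
    - {"tx":-3,"ty":-35.9,"tz":44.0,"roll":-19,"hand":8.5}
    - {"tx":-3,"ty":-35.9,"tz":44.0,"roll":-19,"hand":8.5}
    - {"tx":-3,"ty":-35.9,"tz":44.0,"roll":-19,"hand":8.5}

```text
clock: 5.35
ee_pos: [0.5024, 0.1084, 0.2783]
orientation: [-0.0, 1.571, 0.0]
force: [-0.2, 0.2, 0.2]
finger_gap: 0.995
```

```bash
python3 - <<'E'
from h import *
s=st(); print(R.from_rotvec(s['orientation']).as_matrix().round(3))
c=cam('wrist','w2.png')
for t in ('tumbler','mark'):
        print(t,[(round(d['p'],2),w(c,d['location']).round(3).tolist(),proj(c,w(c,d['location'])).round().tolist()) for d in place_of('wrist',t)][:5])
np.save('w2.npy',c)
E
```

```text
clock 5.35
joint_positions [0.0962, 0.3064, 1.5727, 0.0, 1.2625, -1.4746]
ee_pos [0.5024, 0.1084, 0.2783]
orientation [-0.0, 1.5708, 0.0001]
force [-0.2498, 0.1619, 0.1938]
finger_gap 0.9953
[[ 0. -0.  1.]
 [ 0.  1.  0.]
 [-1.  0.  0.]]
tumbler [(0.95, [0.524, -0.085, 0.02], [136.0, 224.0]), (0.85, [0.416, 0.375, 0.023], [600.0, 115.0]), (0.83, [0.581, 0.296, 0.024], [493.0, 275.0]), (0.63, [0.502, 0.111, 0.105], [323.0, 224.0])]
mark [(0.19, [0.5, 0.11, 0.104], [322.0, 222.0])]
```

View pics/w2.png

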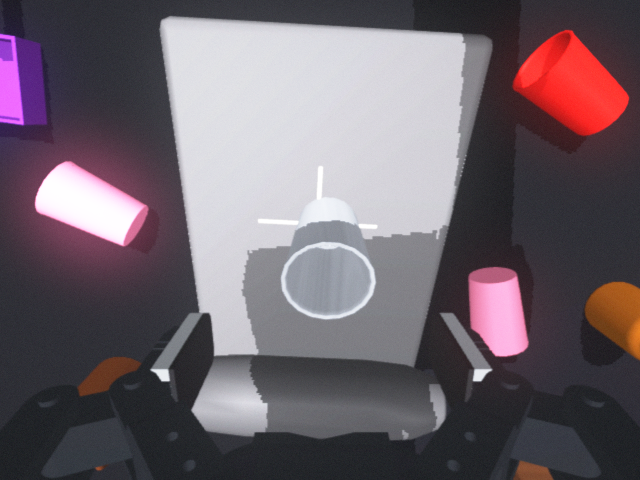

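```bash
cat >> h.py <<'E'
def rayplane(c,u,v,p0,n):
    d=c['rotation']@np.array([(u-c['cx'])/c['f'],(v-c['cy'])/c['f'],1]); return c['origin']+d*(np.dot(np.array(p0)-c['origin'],n)/np.dot(d,n))
E
python3 - <<'E'
from h import *
c=np.load('w2.npy',allow_pickle=True).item()
f=cv2.cvtColor(c['frame'],cv2.COLOR_RGB2BGR)
cv2.imwrite('pics/w2z.png',cv2.resize(f[150:250,240:400],None,fx=5,fy=5,interpolation=cv2.INTER_NEAREST))
n=np.array([np.sin(.21),0,np.cos(.21)]); p0=[.503,.108,.106]
for uv in [(258,221.5),(377,227),(320.5,166.5),(163,20),(490,40),(200,340),(420,365)]: print(uv,rayplane(c,*uv,p0,n).round(4))
E
```

```text
(258, 221.5) [0.499  0.058  0.1069]
(377, 227) [0.504  0.1548 0.1058]
(320.5, 166.5) [0.454  0.1087 0.1164]
(163, 20) [0.3615 0.0104 0.1361]
(490, 40) [0.3725 0.2172 0.1338]
(200, 340) [ 0.6258 -0.0099  0.0798]
(420, 365) [0.6602 0.2108 0.0725]
```

View pics/w2z.png

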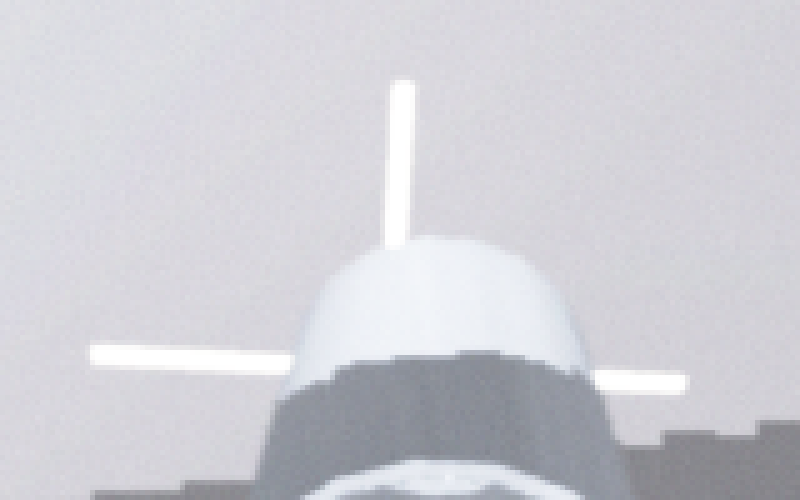

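```bash
python3 - <<'E'
from h import *
c=np.load('w2.npy',allow_pickle=True).item()
print(ray_z(c,328,280,.106+.082*.978), proj(c,[.502,.113,.106]))
for x in(.495,.5,.505):
  b=np.array([x,.113,.106]); print(proj(c,b+.082*np.array([.208,-.01,.978])), proj(c,b-np.array([.024*.978,0,-.005])))
E
```

```text
[0.51619151 0.11331619 0.186196  ] [325.85653505 224.7806398 ]
[326.20175997 273.85751862] [326.0617517  188.55057924]
[326.17503237 281.27829012] [326.04112137 194.9241954 ]
[326.14865036 288.60311122] [326.02070448 201.2318705 ]
```

Emit:
drive_tool:
  rows:
    - {"tx":4,"ty":0.5,"tz":0.8,"roll":3,"hand":8.5}
    - {"tx":8,"ty":0.5,"tz":0.8,"roll":3,"hand":8.5}
    - {"tx":11,"ty":0.5,"tz":0.8,"roll":3,"hand":8.5}
    - {"tx":12.6,"ty":0.5,"tz":0.8,"roll":3,"hand":8.5}
    - {"tx":12.6,"ty":0.5,"tz":0.8,"roll":3,"hand":8.5}
    - {"tx":12.6,"ty":0.5,"tz":0.8,"roll":3,"hand":4}
    - {"tx":12.6,"ty":0.5,"tz":0.8,"roll":3,"hand":4}
    - {"tx":12.6,"ty":0.5,"tz":0.8,"roll":3,"hand":4}
    - {"tx":12.6,"ty":0.5,"tz":0.8,"roll":3,"hand":4}
    - {"tx":12.6,"ty":0.5,"tz":0.8,"roll":3,"hand":4}
    - {"tx":12.6,"ty":0.5,"tz":0.8,"roll":3,"hand":4}
  newtons: 25

```text
clock: 6.88
ee_pos: [0.5114, 0.1131, 0.1536]
orientation: [0.042, 1.568, -0.041]
force: [-1.2, 0.9, 8.7]
finger_gap: 0.67
```

Emit:
drive_tool:
  rows:
    - {"tx":-1,"hand":4}
    - {"tx":-3,"hand":4}
    - {"tx":-6,"hand":4}
    - {"tx":-10,"hand":4}
    - {"tx":-10,"hand":4}

```text
$.rows[0]: bad value
```

```bash
python3 - <<'E'
from h import *
s=st(); print(R.from_rotvec(s['orientation']).as_matrix().round(3))
c=cam('wrist','w3.png');c=cam('side','s3.png')
E
```

```text
clock 6.875
joint_positions [0.1036, 0.4719, 1.7066, 0.0001, 0.9607, -1.4142]
ee_pos [0.5114, 0.1131, 0.1536]
orientation [0.042, 1.568, -0.0413]
force [-1.2457, 0.943, 8.694]
finger_gap 0.6697
[[ 0.002  0.053  0.999]
 [ 0.     0.999 -0.053]
 [-1.     0.     0.002]]
```

View pics/w3.png

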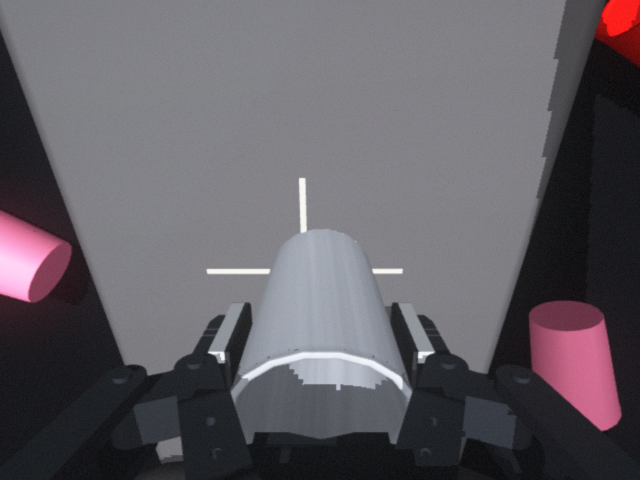

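View pics/s3.png

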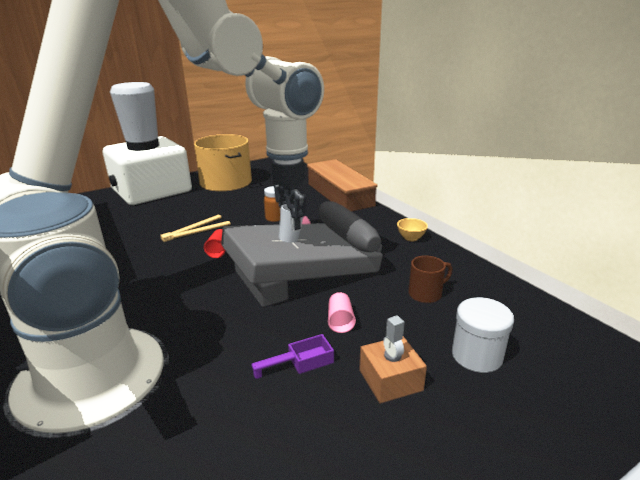

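Emit:
drive_tool:
  rows:
    - {"tx":-1,"ty":0,"tz":0,"roll":0,"hand":4}
    - {"tx":-3,"ty":0,"tz":0,"roll":0,"hand":4}
    - {"tx":-6,"ty":0,"tz":0,"roll":0,"hand":4}
    - {"tx":-10,"ty":0,"tz":0,"roll":0,"hand":4}
    - {"tx":-11,"ty":0,"tz":0,"roll":0,"hand":4}
    - {"tx":-11,"ty":0,"tz":0,"roll":0,"hand":4}
  newtons: 25

```text
clock: 7.72
ee_pos: [0.5113, 0.1131, 0.2643]
orientation: [0.042, 1.566, -0.041]
force: [-0.9, -0.3, -1.4]
finger_gap: 0.669
```

```bash
python3 - <<'E'
from h import *
c=cam('wrist','w4.png');np.save('w4.npy',c);c=cam('side','s4.png')
f=cv2.imread('pics/s4.png'); cv2.imwrite('pics/s4z.png',cv2.resize(f[130:280,220:400],None,fx=4,fy=4))
E
```

```text
(no output)
```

View pics/w4.png

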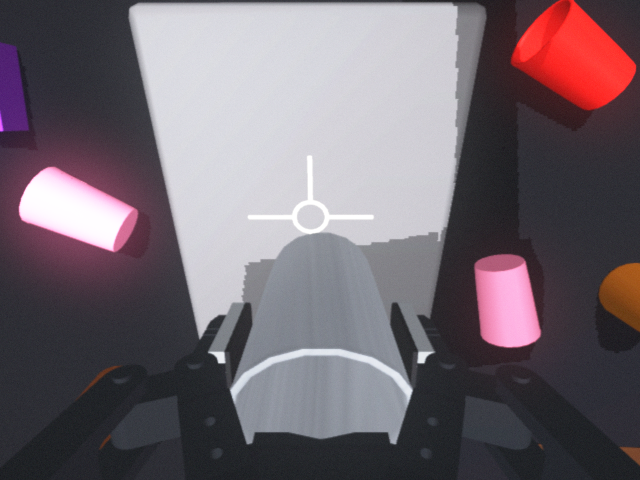

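View pics/s4z.png

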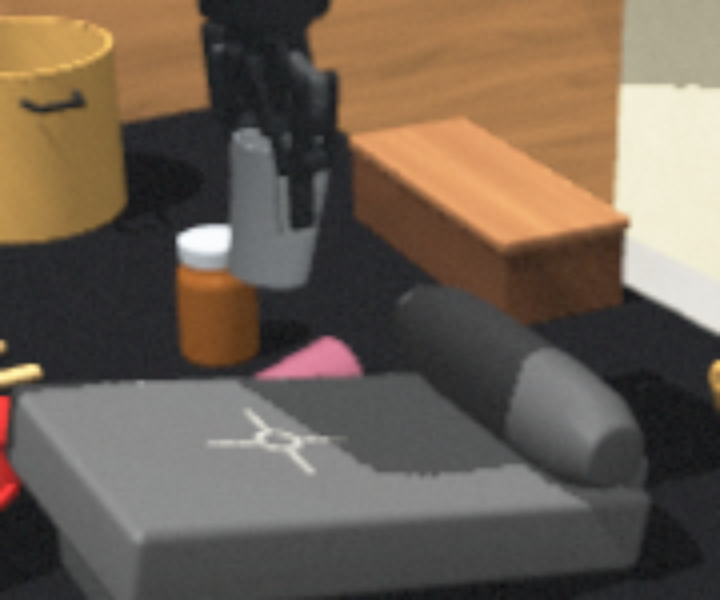

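Emit:
drive_tool:
  rows:
    - {"tx":0,"ty":-6,"tz":2,"roll":0,"hand":4}
    - {"tx":0,"ty":-12,"tz":4,"roll":0,"hand":4}
    - {"tx":0,"ty":-18,"tz":6,"roll":0,"hand":4}
    - {"tx":0,"ty":-24,"tz":8,"roll":0,"hand":4}
    - {"tx":0,"ty":-30,"tz":10,"roll":0,"hand":4}
    - {"tx":0,"ty":-33.7,"tz":11.7,"roll":0,"hand":4}
    - {"tx":5,"ty":-33.7,"tz":11.7,"roll":0,"hand":4}
    - {"tx":10,"ty":-33.7,"tz":11.7,"roll":0,"hand":4}
    - {"tx":15,"ty":-33.7,"tz":11.7,"roll":0,"hand":4}
    - {"tx":18,"ty":-33.7,"tz":11.7,"roll":0,"hand":4}
    - {"tx":19.5,"ty":-33.7,"tz":11.7,"roll":0,"hand":4}
    - {"tx":19.5,"ty":-33.7,"tz":11.7,"roll":0,"hand":4}
  newtons: 25

```text
clock: 9.32
ee_pos: [0.6092, -0.2294, 0.0668]
orientation: [0.043, 1.571, -0.041]
force: [-0.1, -0.2, -1.4]
finger_gap: 0.664
```

```bash
python3 - <<'E'
from h import *
c=np.load('w4.npy',allow_pickle=True).item()
n=np.array([np.sin(.21),-.053*np.sin(.21),np.cos(.21)])
print(rayplane(c,310.5,217,[.5015,.1064,.106],n))
st()
c=cam('wrist','w5.png');np.save('w5.npy',c);c=cam('side','s5.png')
f=cv2.imread('pics/s5.png'); cv2.imwrite('pics/s5z.png',cv2.resize(f[220:400,300:500],None,fx=3.3,fy=3.3))
E
```

```text
[0.50102646 0.10620512 0.10609873]
clock 9.325
joint_positions [-0.4522, 0.7324, 1.442, 0.0009, 0.9684, -1.9704]
ee_pos [0.6092, -0.2294, 0.0668]
orientation [0.0426, 1.5711, -0.0408]
force [-0.1476, -0.1659, -1.3601]
finger_gap 0.664
```

View pics/w5.png

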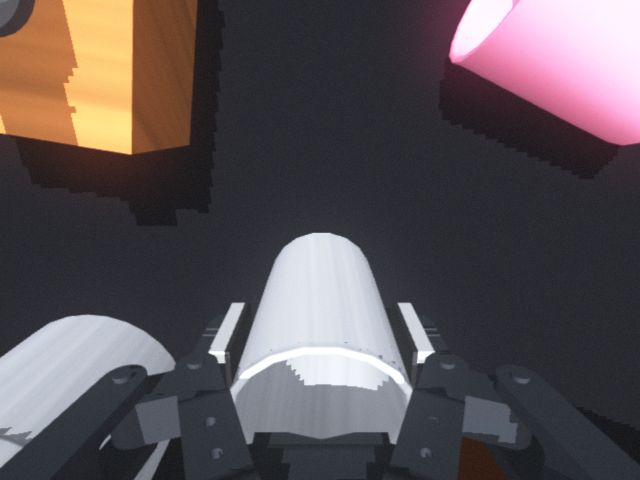

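View pics/s5z.png

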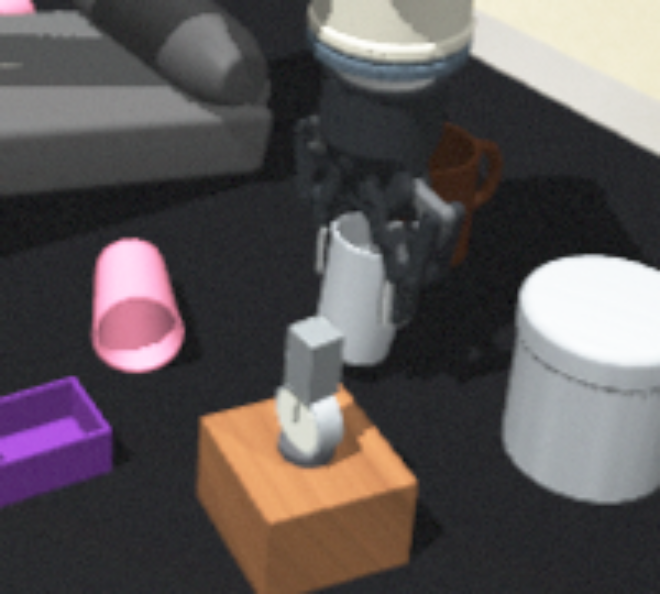

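Emit:
drive_tool:
  rows:
    - {"tx":0.6,"ty":0,"tz":0,"roll":0,"hand":4}
    - {"tx":1.0,"ty":0,"tz":0,"roll":0,"hand":4}
    - {"tx":1.3,"ty":0,"tz":0,"roll":0,"hand":4}
    - {"tx":1.3,"ty":0,"tz":0,"roll":0,"hand":4}
  newtons: 25

```text
clock: 9.93
ee_pos: [0.6102, -0.2299, 0.0556]
orientation: [0.042, 1.568, -0.042]
force: [-1.0, 0.6, -1.4]
finger_gap: 0.666
```

Emit:
drive_tool:
  rows:
    - {"tx":0.2,"ty":0,"tz":0,"roll":0,"hand":4}
    - {"tx":0.4,"ty":0,"tz":0,"roll":0,"hand":4}
    - {"tx":0.4,"ty":0,"tz":0,"roll":0,"hand":4}
  newtons: 20

```text
clock: 10.3
ee_pos: [0.6103, -0.2299, 0.0517]
orientation: [0.042, 1.568, -0.042]
force: [-1.3, 1.5, 3.3]
finger_gap: 0.668
```

Emit:
drive_tool:
  rows:
    - {"tx":0.15,"ty":0,"tz":0,"roll":0,"hand":4}
    - {"tx":0.3,"ty":0,"tz":0,"roll":0,"hand":4}
    - {"tx":0.3,"ty":0,"tz":0,"roll":0,"hand":4}
  newtons: 20

```text
clock: 10.68
ee_pos: [0.6116, -0.2307, 0.0509]
orientation: [0.04, 1.565, -0.043]
force: [-5.1, 0.5, 28.3]
finger_gap: 0.667
```

```bash
python3 - <<'E'
from h import *
st()
c=cam('wrist','w6.png');c=cam('side','s6.png')
f=cv2.imread('pics/s6.png'); g=cv2.imread('pics/w6.png');cv2.imwrite('pics/s6z.png',np.hstack([cv2.resize(f[250:350,350:450],(450,450)),cv2.resize(g[200:480,160:440],(340,340))[:450] if 0 else cv2.resize(g[200:480,160:440],(350,450))]))
E
```

```text
clock 10.675
joint_positions [-0.4522, 0.7543, 1.4489, 0.0006, 0.9324, -1.9703]
ee_pos [0.6116, -0.2307, 0.0509]
orientation [0.04, 1.5648, -0.0432]
force [-5.1324, 0.4621, 28.2696]
finger_gap 0.6669
```

View pics/s6z.png

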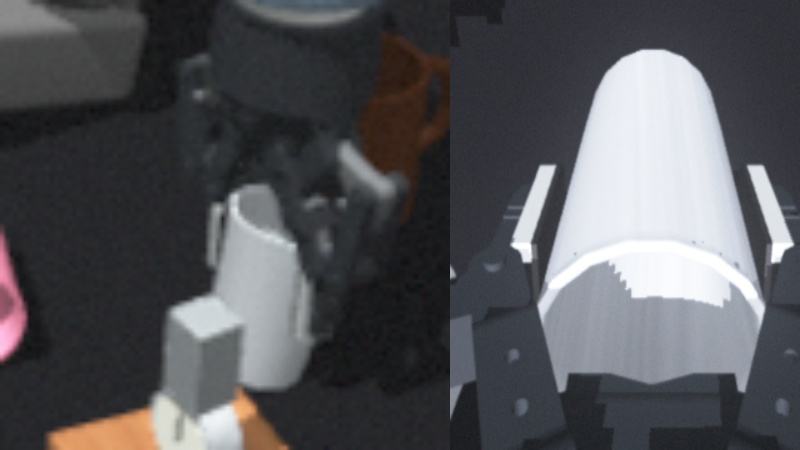

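Emit:
drive_tool:
  rows:
    - {"tx":-0.1,"ty":0,"tz":0,"roll":0,"hand":4}
    - {"tx":-0.1,"ty":0,"tz":0,"roll":0,"hand":4}
    - {"tx":-0.1,"ty":0,"tz":0,"roll":0,"hand":8.5}
    - {"tx":-0.1,"ty":0,"tz":0,"roll":0,"hand":8.5}
    - {"tx":-0.1,"ty":0,"tz":0,"roll":0,"hand":8.5}
    - {"tx":-0.1,"ty":0,"tz":0,"roll":0,"hand":8.5}
    - {"tx":-0.1,"ty":0,"tz":0,"roll":0,"hand":8.5}
    - {"tx":-0.1,"ty":0,"tz":0,"roll":0,"hand":8.5}
  newtons: 20

```text
clock: 11.78
ee_pos: [0.6115, -0.2307, 0.0519]
orientation: [0.04, 1.565, -0.043]
force: [-0.2, 0.7, -0.9]
finger_gap: 0.99
```

```bash
python3 - <<'E'
from h import *
st()
c=cam('wrist','w7.png');c=cam('side','s7.png')
f=cv2.imread('pics/s7.png'); g=cv2.imread('pics/w7.png');cv2.imwrite('pics/s7z.png',np.hstack([cv2.resize(f[250:350,350:450],(450,450)),cv2.resize(g[200:480,160:440],(350,450))]))
E
```

```text
clock 11.775
joint_positions [-0.4522, 0.7529, 1.4485, 0.0005, 0.9343, -1.9704]
ee_pos [0.6115, -0.2307, 0.0519]
orientation [0.04, 1.5649, -0.0431]
force [-0.2229, 0.6673, -0.8859]
finger_gap 0.9902
```

View pics/s7z.png

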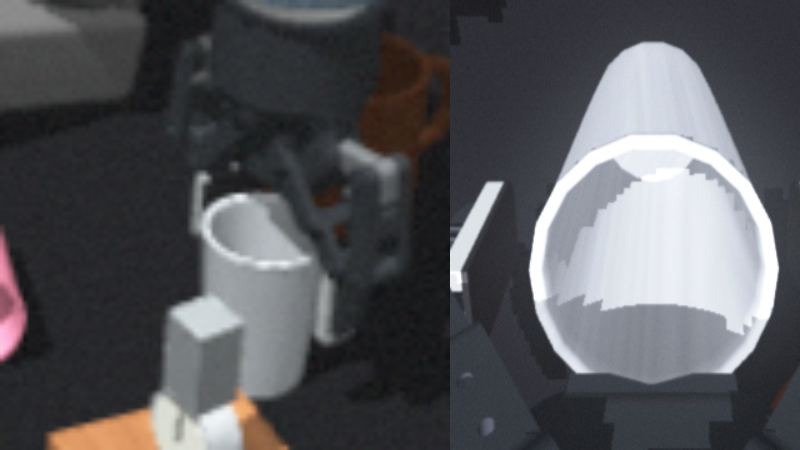

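Emit:
drive_tool:
  rows:
    - {"tx":-5,"ty":0,"tz":0,"roll":0,"hand":8.5}
    - {"tx":-10,"ty":0,"tz":0,"roll":0,"hand":8.5}
    - {"tx":-16,"ty":-2,"tz":-3,"roll":0,"hand":8.5}
    - {"tx":-20,"ty":-6,"tz":-8,"roll":0,"hand":8.5}
    - {"tx":-20,"ty":-10.1,"tz":-12.3,"roll":0,"hand":8.5}
    - {"tx":-20,"ty":-10.1,"tz":-12.3,"roll":0,"hand":8.5}
    - {"tx":-20,"ty":-10.1,"tz":-12.3,"roll":0,"hand":8.5}

```text
clock: 12.75
ee_pos: [0.4819, -0.325, 0.2515]
orientation: [0.041, 1.565, -0.044]
force: [0.6, -0.0, 0.2]
finger_gap: 0.996
```

```bash
python3 - <<'E'
from h import *
st()
c=cam('wrist','w8.png');np.save('w8.npy',c)
for t in ('gauge','stand'):
        print(t,[(round(d['p'],2),w(c,d['location']).round(3).tolist(),proj(c,w(c,d['location'])).round().tolist()) for d in place_of('wrist',t)][:5])
cam('side','s8.png')
E
```

```text
clock 12.75
joint_positions [-0.6972, 0.4262, 1.4567, 0.0021, 1.2529, -2.214]
ee_pos [0.4819, -0.325, 0.2515]
orientation [0.0413, 1.5646, -0.0444]
force [0.5589, -0.0426, 0.2226]
finger_gap 0.9956
gauge []
stand [(0.97, [0.485, -0.324, -0.001], [322.0, 206.0])]
```

View pics/w8.png

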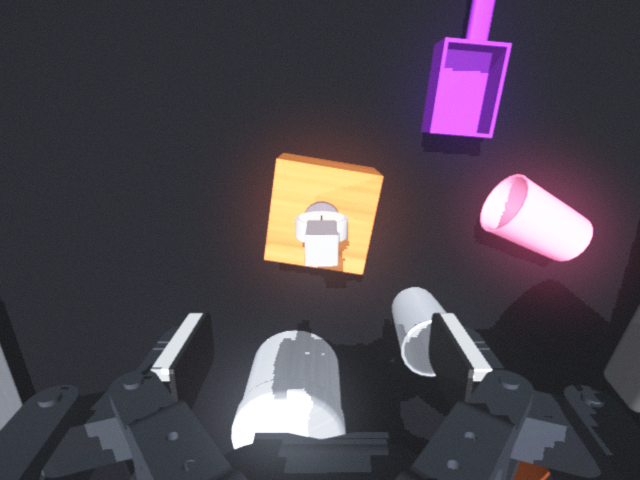

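View pics/s8.png

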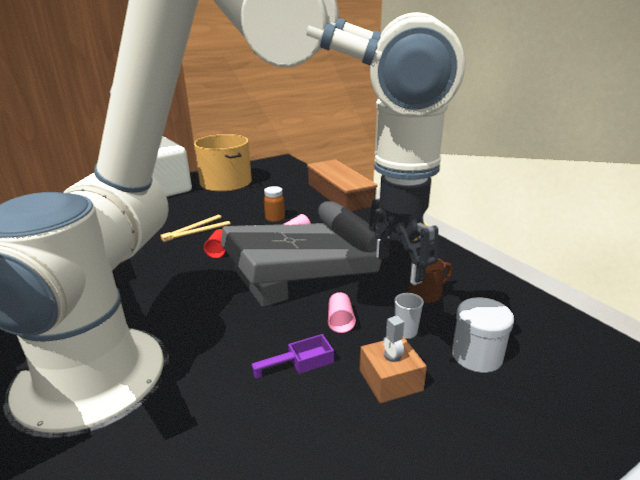

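```bash
python3 - <<'E'
from h import *
c=np.load('w8.npy',allow_pickle=True).item()
f=cv2.cvtColor(c['frame'],cv2.COLOR_RGB2BGR)
cv2.imwrite('pics/w8z.png',cv2.resize(f[190:280,270:390],None,fx=6,fy=6,interpolation=cv2.INTER_NEAREST))
E
```

```text
(no output)
```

View pics/w8z.png

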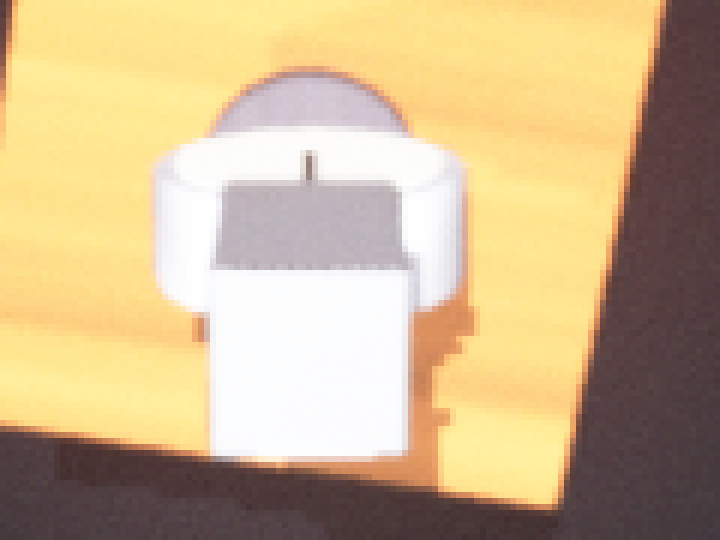

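```bash
python3 - <<'E'
from h import *
c=np.load('w8.npy',allow_pickle=True).item()
for uv in [(305,235),(338.6,235),(338.3,266.2),(305.2,266.3),(321.8,250.6)]: print(ray_z(c,*uv,.143).round(4))
s=arm.state(); M=R.from_rotvec(s['orientation']).as_matrix(); g=ray_z(c,321.8,250.6,.143); g[2]=.125
print(M.round(4)); print(M.T@(g-s['ee_pos'])*100)
E
```

```text
[ 0.4713 -0.3344  0.143 ]
[ 0.4725 -0.3128  0.143 ]
[ 0.4941 -0.3139  0.143 ]
[ 0.493  -0.3358  0.143 ]
[ 0.4826 -0.3242  0.143 ]
[[ 0.0051  0.0517  0.9986]
 [-0.0015  0.9987 -0.0517]
 [-1.     -0.0013  0.0052]]
[12.58743633 -0.03526455 -0.11905038]
```

Emit:
drive_tool:
  rows:
    - {"tx":4,"ty":0,"tz":-0.1,"roll":0,"hand":8.5}
    - {"tx":8,"ty":0,"tz":-0.1,"roll":0,"hand":8.5}
    - {"tx":11.5,"ty":0,"tz":-0.1,"roll":0,"hand":8}
    - {"tx":12.6,"ty":0,"tz":-0.1,"roll":0,"hand":5}
    - {"tx":12.6,"ty":0,"tz":-0.1,"roll":0,"hand":3}
    - {"tx":12.6,"ty":0,"tz":-0.1,"roll":0,"hand":1}
    - {"tx":12.6,"ty":0,"tz":-0.1,"roll":0,"hand":1}
    - {"tx":12.6,"ty":0,"tz":-0.1,"roll":0,"hand":1}
    - {"tx":12.6,"ty":0,"tz":-0.1,"roll":0,"hand":1}
    - {"tx":12.6,"ty":0,"tz":-0.1,"roll":0,"hand":1}
    - {"tx":12.6,"ty":0,"tz":-0.1,"roll":0,"hand":1}
  newtons: 30

```text
clock: 14.32
ee_pos: [0.4835, -0.3243, 0.1261]
orientation: [0.038, 1.563, -0.043]
force: [0.6, 1.2, 7.9]
finger_gap: 0.251
```

```bash
python3 - <<'E'
from h import *
st()
c=cam('wrist','w9.png')
E
```

```text
clock 14.325
joint_positions [-0.6946, 0.5747, 1.591, 0.0028, 0.9686, -2.2152]
ee_pos [0.4835, -0.3243, 0.1261]
orientation [0.0385, 1.5633, -0.0428]
force [0.5624, 1.1702, 7.8721]
finger_gap 0.2512
```

View pics/w9.png

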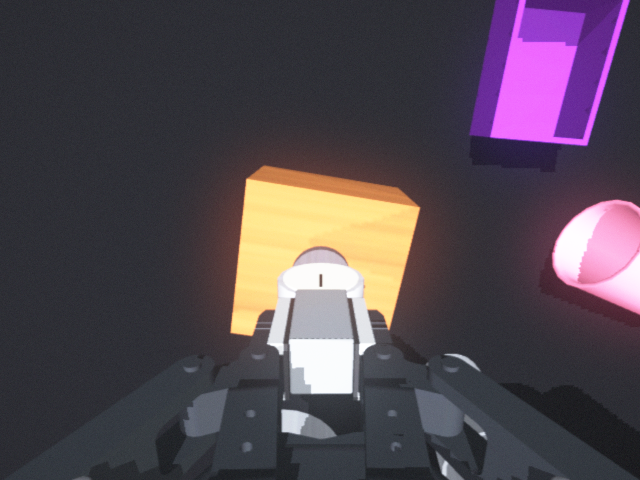

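Emit:
drive_tool:
  rows:
    - {"tx":-2,"ty":0,"tz":0,"roll":0,"hand":1}
    - {"tx":-5,"ty":0,"tz":0,"roll":0,"hand":1}
    - {"tx":-9,"ty":0,"tz":0,"roll":0,"hand":1}
    - {"tx":-14,"ty":0,"tz":0,"roll":0,"hand":1}
    - {"tx":-16,"ty":0,"tz":0,"roll":0,"hand":1}
    - {"tx":-16,"ty":0,"tz":0,"roll":0,"hand":1}
  newtons: 30

```text
clock: 15.12
ee_pos: [0.4828, -0.3242, 0.2879]
orientation: [0.037, 1.561, -0.044]
force: [-0.7, 1.3, -2.2]
finger_gap: 0.251
```

```bash
python3 - <<'E'
from h import *
s=st()
cam('side','s10.png');cam('wrist','w10.png')
D=[([.4942,1.3461,1.3024],[.204,.5904,.2477]),([.3064,1.5727,1.2625],[.5024,.1084,.2783]),([.4719,1.7066,.9607],[.5114,.1131,.1536]),([.7324,1.442,.9684],[.6092,-.2294,.0668]),([.7543,1.4489,.9324],[.6116,-.2307,.0509]),([.4262,1.4567,1.2529],[.4819,-.325,.2515]),([.5747,1.591,.9686],[.4835,-.3243,.1261]),(np.array(s['joint_positions'])[[1,2,4]],s['ee_pos'])]
from scipy.optimize import least_squares
def fk(p,q):
    L1,A,B,c,h,T=p; a=q[0]+q[1]; b=a+q[2]
    return np.array([c+L1*np.sin(q[0])+A*np.sin(a)+B*np.cos(a)+T*np.sin(b), h+L1*np.cos(q[0])+A*np.cos(a)-B*np.sin(a)+T*np.cos(b)])
res=lambda p:np.concatenate([fk(p,q)-[np.hypot(e[0],e[1]),e[2]] for q,e in D]+[[1e-3*(p[5]-.3)]])
r=least_squares(res,[.4,.4,0,0,.3,.3]); print(r.x.round(4),np.abs(r.fun).max()); np.save('fk.npy',r.x)
print([round(sum(q),4) for q,e in D])
E
```

```text
clock 15.125
joint_positions [-0.6953, 0.3909, 1.4092, 0.0023, 1.3307, -2.2148]
ee_pos [0.4828, -0.3242, 0.2879]
orientation [0.0368, 1.5606, -0.0445]
force [-0.6585, 1.2577, -2.1715]
finger_gap 0.2509
[0.5944 0.3847 0.1165 0.0033 0.2633 0.3241] 0.00023916853949132455
[3.1427, 3.1416, 3.1392, 3.1428, 3.1356, 3.1358, 3.1343, np.float64(3.1308)]
```

View pics/s10.png

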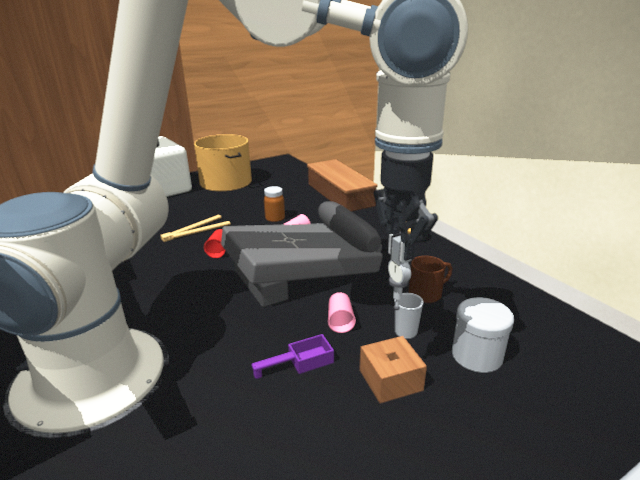

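View pics/w10.png

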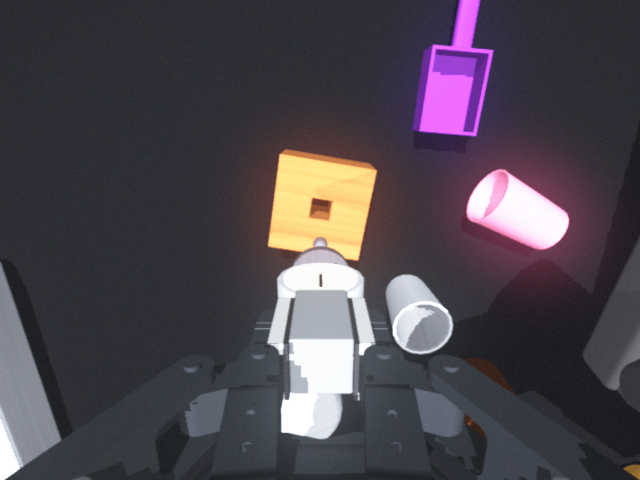

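```bash
python3 - <<'E'
from h import *
from scipy.optimize import least_squares
p=np.load('fk.npy')
def fk(q):
    L1,A,B,c,h,T=p; a=q[0]+q[1]; b=a+q[2]
    return np.array([c+L1*np.sin(q[0])+A*np.sin(a)+B*np.cos(a)+T*np.sin(b), h+L1*np.cos(q[0])+A*np.cos(a)-B*np.sin(a)+T*np.cos(b),b])
lo=[-.82,.22,.12];hi=[2.16,2.67,2.79]
for W in (.3,1):
 for z in (.2,.3,.45,.6):
  for r_ in (.4,.35,.3,.25,.2):
    s=least_squares(lambda q:(fk(q)-[r_,z,np.pi])*[1,1,W],[.3,1.8,1.2],bounds=(lo,hi)); f=fk(s.x)
    print(W,z,r_,s.x.round(2),f[:2].round(3),'tilt',round(f[2]-np.pi,3))
E
```

```text
0.3 0.2 0.4 [0.25 1.93 0.96] [0.4 0.2] tilt 0.0
0.3 0.2 0.35 [0.18 2.03 0.93] [0.35 0.2 ] tilt 0.0
0.3 0.2 0.3 [0.11 2.13 0.9 ] [0.3 0.2] tilt 0.0
0.3 0.2 0.25 [0.04 2.22 0.89] [0.25 0.2 ] tilt 0.0
0.3 0.2 0.2 [-0.05  2.3   0.89] [0.2 0.2] tilt 0.0
0.3 0.3 0.4 [0.11 1.77 1.26] [0.4 0.3] tilt 0.0
0.3 0.3 0.35 [0.03 1.86 1.25] [0.35 0.3 ] tilt 0.0
0.3 0.3 0.3 [-0.05  1.95  1.25] [0.3 0.3] tilt 0.0
0.3 0.3 0.25 [-0.14  2.02  1.26] [0.25 0.3 ] tilt 0.0
0.3 0.3 0.2 [-0.24  2.09  1.3 ] [0.2 0.3] tilt 0.0
0.3 0.45 0.4 [0.01 1.48 1.66] [0.4  0.45] tilt -0.0
0.3 0.45 0.35 [-0.08  1.56  1.66] [0.35 0.45] tilt -0.0
0.3 0.45 0.3 [-0.17  1.63  1.68] [0.3  0.45] tilt -0.0
0.3 0.45 0.25 [-0.26  1.69  1.7 ] [0.25 0.45] tilt -0.0
0.3 0.45 0.2 [-0.35  1.74  1.74] [0.2  0.45] tilt 0.0
0.3 0.6 0.4 [0.   1.11 2.03] [0.4 0.6] tilt -0.0
0.3 0.6 0.35 [-0.08  1.19  2.04] [0.35 0.6 ] tilt -0.0
0.3 0.6 0.3 [-0.17  1.26  2.05] [0.3 0.6] tilt -0.0
0.3 0.6 0.25 [-0.25  1.31  2.08] [0.25 0.6 ] tilt -0.0
0.3 0.6 0.2 [-0.33  1.36  2.11] [0.2 0.6] tilt -0.0
1 0.2 0.4 [0.25 1.93 0.96] [0.4 0.2] tilt 0.0
1 0.2 0.35 [0.
[... 242 characters left out ...]
3 1.86 1.25] [0.35 0.3 ] tilt 0.0
1 0.3 0.3 [-0.05  1.95  1.25] [0.3 0.3] tilt 0.0
1 0.3 0.25 [-0.14  2.02  1.26] [0.25 0.3 ] tilt 0.0
1 0.3 0.2 [-0.24  2.09  1.3 ] [0.2 0.3] tilt 0.0
1 0.45 0.4 [0.01 1.48 1.66] [0.4  0.45] tilt -0.0
1 0.45 0.35 [-0.08  1.56  1.66] [0.35 0.45] tilt -0.0
1 0.45 0.3 [-0.17  1.63  1.68] [0.3  0.45] tilt -0.0
1 0.45 0.25 [-0.26  1.69  1.7 ] [0.25 0.45] tilt -0.0
1 0.45 0.2 [-0.35  1.74  1.74] [0.2  0.45] tilt -0.0
1 0.6 0.4 [0.   1.11 2.03] [0.4 0.6] tilt -0.0
1 0.6 0.35 [-0.08  1.19  2.04] [0.35 0.6 ] tilt -0.0
1 0.6 0.3 [-0.17  1.26  2.05] [0.3 0.6] tilt -0.0
1 0.6 0.25 [-0.25  1.31  2.08] [0.25 0.6 ] tilt -0.0
1 0.6 0.2 [-0.33  1.36  2.11] [0.2 0.6] tilt -0.0
```

Emit:
drive_tool:
  rows:
    - {"tx":5,"ty":0,"tz":0,"roll":0,"hand":1}
    - {"tx":9,"ty":0,"tz":0,"roll":0,"hand":1}
    - {"tx":11.5,"ty":0,"tz":0,"roll":0,"hand":1}
    - {"tx":12.6,"ty":0,"tz":0,"roll":0,"hand":1}
    - {"tx":12.6,"ty":0,"tz":0,"roll":0,"hand":1}
  newtons: 20

```text
clock: 15.85
ee_pos: [0.4824, -0.3235, 0.1586]
orientation: [0.04, 1.565, -0.042]
force: [-0.5, -0.5, -1.0]
finger_gap: 0.255
```

Emit:
drive_tool:
  rows:
    - {"tx":0,"ty":0,"tz":0.5,"roll":0,"hand":1}
    - {"tx":0,"ty":0,"tz":1.0,"roll":0,"hand":1}
    - {"tx":0,"ty":0,"tz":1.3,"roll":0,"hand":1}
    - {"tx":0,"ty":0,"tz":1.6,"roll":0,"hand":1}
    - {"tx":0,"ty":0,"tz":1.8,"roll":0,"hand":1}
    - {"tx":0,"ty":0,"tz":1.8,"roll":0,"hand":1}
  newtons: 20

```text
clock: 16.6
ee_pos: [0.5005, -0.3244, 0.1587]
orientation: [0.04, 1.565, -0.041]
force: [-2.9, 0.7, -0.2]
finger_gap: 0.253
```

```bash
python3 - <<'E'
from h import *
s=st();print(s['wrist_torque'])
cam('side','s11.png');cam('wrist','w11.png')
f=cv2.imread('pics/s11.png'); g=cv2.imread('pics/w11.png');cv2.imwrite('pics/s11z.png',np.hstack([cv2.resize(f[210:410,330:460],(350,540)),cv2.resize(g[150:450,200:440],(432,540))]))
E
```

```text
clock 16.6
joint_positions [-0.6765, 0.5497, 1.5236, 0.0027, 1.0636, -2.1967]
ee_pos [0.5005, -0.3244, 0.1587]
orientation [0.04, 1.5653, -0.0415]
force [-2.8673, 0.6536, -0.1566]
finger_gap 0.2535
[ 0.11073586  0.5773652  -0.00156899]
```

View pics/s11z.png

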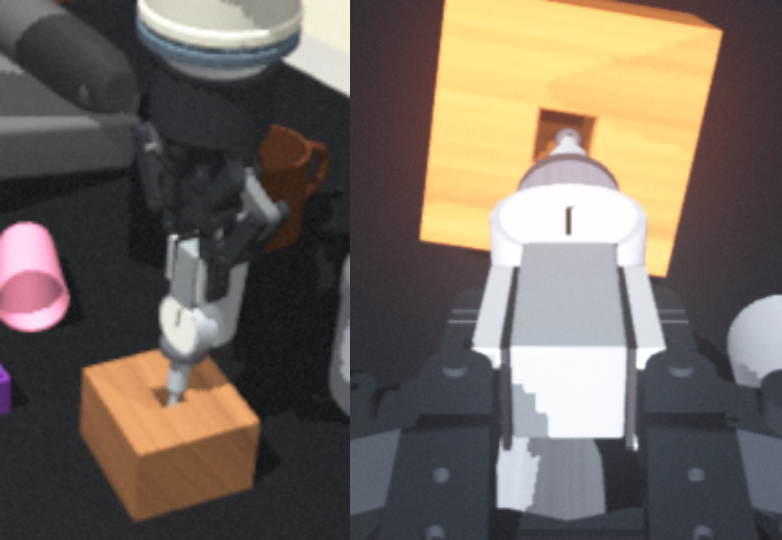

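Emit:
drive_tool:
  rows:
    - {"tx":0,"ty":0,"tz":0.4,"roll":0,"hand":1}
    - {"tx":0,"ty":0,"tz":0.8,"roll":0,"hand":1}
    - {"tx":0,"ty":0,"tz":1.0,"roll":0,"hand":1}
    - {"tx":0,"ty":0,"tz":1.0,"roll":0,"hand":1}
  newtons: 20

```text
clock: 17.2
ee_pos: [0.5105, -0.3248, 0.1586]
orientation: [0.04, 1.565, -0.041]
force: [-3.5, 1.2, -2.1]
finger_gap: 0.257
```

Emit:
drive_tool:
  rows:
    - {"tx":0,"ty":0,"tz":0,"roll":0,"hand":1}
    - {"tx":-2,"ty":0,"tz":-0.5,"roll":0,"hand":1}
    - {"tx":-6,"ty":0,"tz":-0.5,"roll":0,"hand":1}
    - {"tx":-11,"ty":0,"tz":-0.5,"roll":0,"hand":1}
    - {"tx":-15,"ty":0,"tz":-0.5,"roll":0,"hand":1}
    - {"tx":-15,"ty":0,"tz":-0.5,"roll":0,"hand":1}
  newtons: 60

```text
clock: 17.95
ee_pos: [0.5063, -0.3255, 0.3122]
orientation: [0.037, 1.559, -0.045]
force: [-0.2, 0.2, -3.2]
finger_gap: 0.251
```

```bash
python3 - <<'E'
from h import *
s=st();print(s['wrist_torque'])
for n in ('side','wrist','scene'):
    c=cam(n,n+'12.png'); np.save(n+'12.npy',c)
    for t in ('foot','gauge','tumbler'):
        print(n,t,[(round(d['p'],2),w(c,d['location']).round(4).tolist(),proj(c,w(c,d['location'])).round().tolist()) for d in place_of(n,t)][:4])
E
```

```text
clock 17.95
joint_positions [-0.672, 0.4016, 1.3232, 0.0029, 1.4047, -2.1915]
ee_pos [0.5063, -0.3255, 0.3122]
orientation [0.0367, 1.559, -0.0446]
force [-0.1535, 0.2027, -3.1546]
finger_gap 0.2514
[ 0.00843974 -0.06474279 -0.01965402]
side foot [(0.66, [0.5396, 0.101, -0.0011], [304.0, 273.0]), (0.6, [0.4804, -0.3299, 0.1918], [397.0, 299.0])]
side gauge [(0.77, [0.4834, -0.3244, 0.1904], [396.0, 298.0])]
side tumbler [(0.85, [0.4167, 0.372, 0.0245], [221.0, 237.0]), (0.78, [0.6046, -0.2258, -0.0003], [404.0, 331.0]), (0.7, [0.5284, -0.0829, 0.0228], [339.0, 301.0]), (0.66, [0.5817, 0.2918, 0.0238], [284.0, 233.0])]
wrist foot [(0.6, [0.4802, -0.3234, 0.1824], [319.0, 208.0])]
wrist gauge [(0.77, [0.4812, -0.3193, 0.1873], [326.0, 211.0])]
wrist tumbler [(0.98, [0.6008, -0.2353, -0.0015], [396.0, 267.0]), (0.59, [0.5226, -0.0888, 0.022], [534.0, 203.0])]
scene foot [(0.66, [0.5048, 0.1032, 0.1099], [323.0, 218.0])]
scene gauge [(0.69, [0.4812, -0.3225, 0.1876], [182.0, 269.0])]
scene tumbler [(0.92, [0.5213, -0.0866, 0.0285], [271.0, 268.0]), (0.74, [0.4171, 0.3759, 0.0216], [375.0, 179.0]), (0.63, [0.5821, 0.2939, 0.0221], [387.0, 224.0]), (0.58, [0.6047, -0.2325, 0.0051], [243.0, 319.0])]
```

View pics/side12.png

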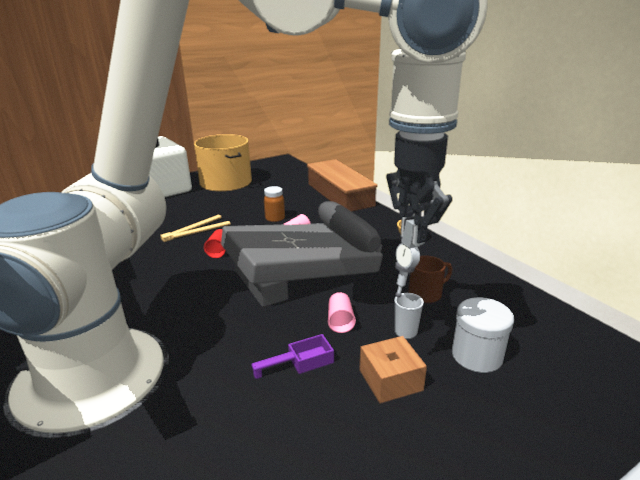

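View pics/wrist12.png

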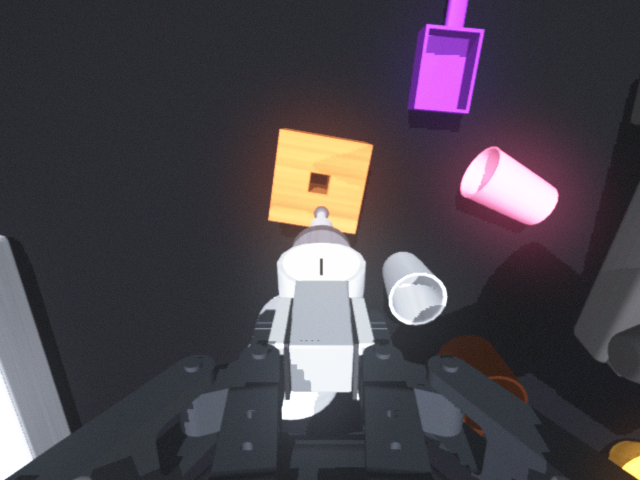

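```bash
python3 - <<'E'
from h import *
g=cv2.imread('pics/wrist12.png'); f=cv2.imread('pics/side12.png')
cv2.imwrite('pics/z12.png',np.hstack([cv2.resize(g[195:265,285:355],(400,400),interpolation=cv2.INTER_NEAREST),cv2.resize(f[210:310,370:470],(400,400),interpolation=cv2.INTER_NEAREST)]))
s=arm.state(); T=np.array(s['ee_pos']); M=R.from_rotvec(s['orientation']).as_matrix(); yaw=np.arctan2(M[1,2],M[0,2]); hx=np.array([np.cos(yaw),np.sin(yaw),0]); print(yaw,M.round(4))
for n in('wrist','side'):
  c=np.load(n+'12.npy',allow_pickle=True).item()
  for th in (.15,.18,.21,.24):
    ax=hx*np.sin(th)+np.array([0,0,np.cos(th)])
    piv=T+[0,0,.0]
    o=piv-ax*.122
    print(n,th,'foot',proj(c,o).round(1),'stem58',proj(c,o+ax*.04).round(1),'case',proj(c,o+.08*ax-.008*np.cross(np.cross(ax,hx),ax)).round(1),'top',proj(c,o+.139*ax).round(1), o.round(4))
E
```

```text
-0.05183127488511396 [[ 4.800e-03  5.180e-02  9.986e-01]
 [-7.000e-04  9.987e-01 -5.180e-02]
 [-1.000e+00 -4.000e-04  4.800e-03]]
wrist 0.15 foot [319.7 219.2] stem58 [319.6 246.5] case [319.4 270.4] top [319.1 380.1] [ 0.4865 -0.3235  0.1877]
wrist 0.18 foot [319.7 214.2] stem58 [319.6 242.7] case [319.4 268.4] top [319.1 381.2] [ 0.4829 -0.3233  0.1883]
wrist 0.21 foot [319.7 209.1] stem58 [319.6 238.9] case [319.4 266.5] top [319.1 382.2] [ 0.4793 -0.3231  0.189 ]
wrist 0.24 foot [319.7 204. ] stem58 [319.6 235.1] case [319.4 264.6] top [319.1 383.2] [ 0.4758 -0.3229  0.1898]
side 0.15 foot [396.8 298.2] stem58 [401.3 277.9] case [402.2 257.2] top [413.1 223.7] [ 0.4865 -0.3235  0.1877]
side 0.18 foot [395.1 298.5] stem58 [400.1 278.1] case [401.6 257.2] top [413.4 223.7] [ 0.4829 -0.3233  0.1883]
side 0.21 foot [393.5 298.8] stem58 [399.  278.2] case [401.1 257.1] top [413.6 223.6] [ 0.4793 -0.3231  0.189 ]
side 0.24 foot [391.8 299. ] stem58 [397.9 278.3] case [400.5 257. ] top [413.8 223.6] [ 0.4758 -0.3229  0.1898]
```

View pics/z12.png

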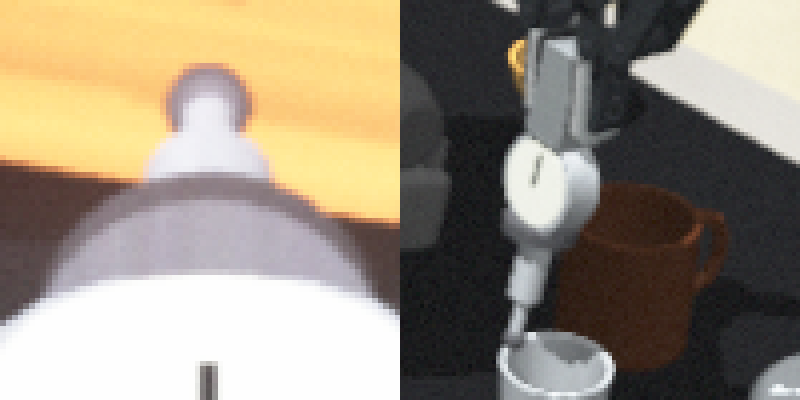

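Emit:
drive_tool:
  rows:
    - {"tx":0,"ty":5,"tz":0,"roll":0,"hand":1}
    - {"tx":0,"ty":10,"tz":0,"roll":0,"hand":1}
    - {"tx":0,"ty":15,"tz":0,"roll":0,"hand":1}
    - {"tx":0,"ty":20,"tz":0,"roll":0,"hand":1}
    - {"tx":0,"ty":25,"tz":0,"roll":0,"hand":1}
    - {"tx":0,"ty":30,"tz":0,"roll":0,"hand":1}
    - {"tx":0,"ty":35,"tz":0,"roll":0,"hand":1}
    - {"tx":1,"ty":40,"tz":0.2,"roll":0,"hand":1}
    - {"tx":3,"ty":43,"tz":0.4,"roll":0,"hand":1}
    - {"tx":4.7,"ty":43,"tz":0.4,"roll":0,"hand":1}
    - {"tx":4.7,"ty":43,"tz":0.4,"roll":0,"hand":1}
  newtons: 60

```text
clock: 19.92
ee_pos: [0.5306, 0.105, 0.2602]
orientation: [0.04, 1.568, -0.041]
force: [0.8, -0.0, -1.3]
finger_gap: 0.246
```

```bash
python3 - <<'E'
from h import *
s=st()
for n in ('side','wrist'):
    c=cam(n,n+'13.png'); np.save(n+'13.npy',c)
g=cv2.imread('pics/wrist13.png'); f=cv2.imread('pics/side13.png')
cv2.imwrite('pics/z13.png',np.hstack([cv2.resize(g[120:280,240:400],(400,400),interpolation=cv2.INTER_NEAREST),cv2.resize(f[150:270,230:350],(400,400),interpolation=cv2.INTER_NEAREST)]))
T=np.array(s['ee_pos']); hx=np.array([.9987,-.052,0])
c=np.load('wrist13.npy',allow_pickle=True).item(); print('mark',proj(c,[.5012,.1063,.106]))
d=np.load('side13.npy',allow_pickle=True).item(); print('mark',proj(d,[.5012,.1063,.106]))
for th in (.15,.18,.21):
    ax=hx*np.sin(th)+np.array([0,0,np.cos(th)]); print(th,proj(c,T-.122*ax),proj(d,T-.122*ax))
E
```

```text
clock 19.925
joint_positions [0.0856, 0.3621, 1.5389, -0.0012, 1.2381, -1.4337]
ee_pos [0.5306, 0.105, 0.2602]
orientation [0.0395, 1.5678, -0.0408]
force [0.7505, -0.0252, -1.2859]
finger_gap 0.2464
mark [320.38826006 191.75394274]
mark [288.10121497 240.28599709]
0.15 [320.71639225 217.27965702] [291.5326188  227.22444816]
0.18 [320.71136853 212.23588789] [290.2078673  227.32927977]
0.21 [320.70625314 207.18841282] [288.88417909 227.39351057]
```

View pics/z13.png

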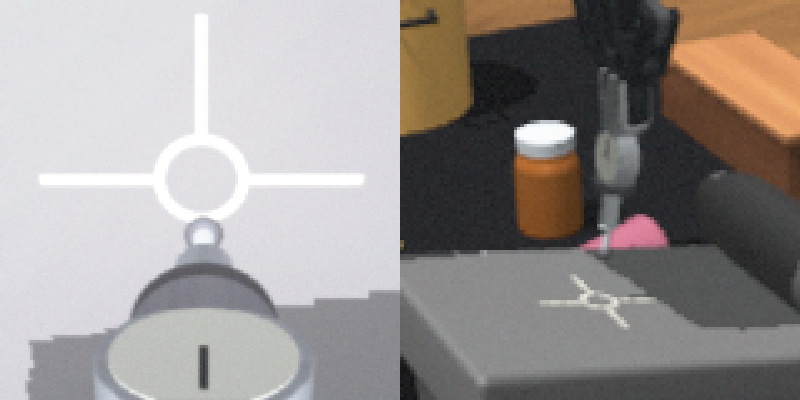

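Emit:
drive_tool:
  rows:
    - {"tx":1,"ty":0,"tz":-0.2,"roll":0,"hand":1}
    - {"tx":2,"ty":0,"tz":-0.4,"roll":0,"hand":1}
    - {"tx":2.7,"ty":0,"tz":-0.6,"roll":0,"hand":1}
    - {"tx":3.0,"ty":0,"tz":-0.65,"roll":0,"hand":1}
    - {"tx":3.0,"ty":0,"tz":-0.65,"roll":0,"hand":1}
  newtons: 60

```text
clock: 20.65
ee_pos: [0.5251, 0.1048, 0.2315]
orientation: [0.041, 1.565, -0.041]
force: [-1.1, -0.7, -2.7]
finger_gap: 0.246
```

```bash
python3 - <<'E'
from h import *
s=st(); print(R.from_rotvec(s['orientation']).as_matrix().round(4))
for n in ('side','wrist'):
    c=cam(n,n+'14.png'); np.save(n+'14.npy',c)
g=cv2.imread('pics/wrist14.png'); f=cv2.imread('pics/side14.png')
cv2.imwrite('pics/z14.png',np.hstack([cv2.resize(g[140:300,240:400],(400,400),interpolation=cv2.INTER_NEAREST),cv2.resize(f[180:260,250:330],(400,400),interpolation=cv2.INTER_NEAREST)]))
E
```

```text
clock 20.65
joint_positions [0.0862, 0.3846, 1.5918, -0.0012, 1.1604, -1.432]
ee_pos [0.5251, 0.1048, 0.2315]
orientation [0.0405, 1.5655, -0.0414]
force [-1.0611, -0.7031, -2.7252]
finger_gap 0.2465
[[ 4.900e-03  5.210e-02  9.986e-01]
 [-7.000e-04  9.986e-01 -5.210e-02]
 [-1.000e+00 -4.000e-04  5.000e-03]]
```

View pics/z14.png

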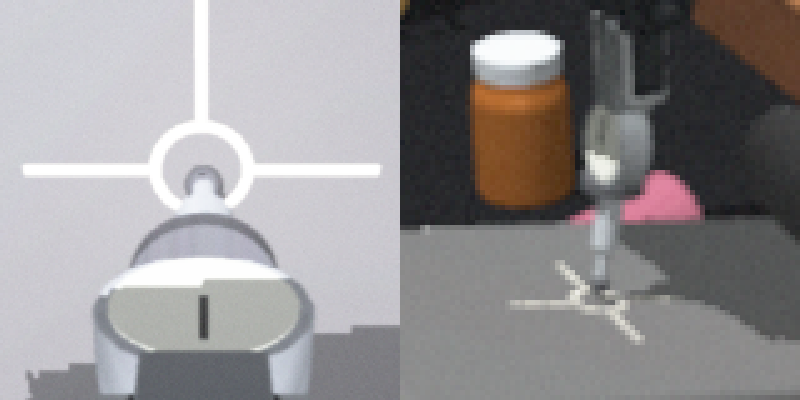

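Emit:
drive_tool:
  rows:
    - {"tx":0.25,"ty":0,"tz":-0.05,"roll":0,"hand":1}
    - {"tx":0.5,"ty":0,"tz":-0.1,"roll":0,"hand":1}
    - {"tx":0.65,"ty":0,"tz":-0.15,"roll":0,"hand":1}
    - {"tx":0.8,"ty":0,"tz":-0.17,"roll":0,"hand":1}
    - {"tx":0.8,"ty":0,"tz":-0.17,"roll":0,"hand":1}
    - {"tx":0.8,"ty":0,"tz":-0.17,"roll":0,"hand":1}
  newtons: 60

```text
clock: 21.5
ee_pos: [0.5238, 0.105, 0.2239]
orientation: [0.041, 1.565, -0.041]
force: [0.9, -0.5, 0.3]
finger_gap: 0.252
```

Emit:
drive_tool:
  rows:
    - {"tx":0.1,"ty":0,"tz":-0.02,"roll":0,"hand":1}
    - {"tx":0.2,"ty":0,"tz":-0.04,"roll":0,"hand":1}
    - {"tx":0.3,"ty":0,"tz":-0.06,"roll":0,"hand":1}
    - {"tx":0.35,"ty":0,"tz":-0.07,"roll":0,"hand":1}
    - {"tx":0.35,"ty":0,"tz":-0.07,"roll":0,"hand":1}
    - {"tx":0.35,"ty":0,"tz":-0.07,"roll":0,"hand":1}
  newtons: 60

```text
clock: 22.25
ee_pos: [0.5231, 0.105, 0.2205]
orientation: [0.041, 1.564, -0.041]
force: [0.7, -0.1, 1.5]
finger_gap: 0.253
```

```bash
python3 - <<'E'
from h import *
s=st(); 
for n in ('side','wrist'):
    c=cam(n,n+'15.png'); np.save(n+'15.npy',c)
for i in range(4): cam('wrist'); print(np.round(arm.state()['force'],2), np.round(arm.state()['ee_pos'],4))
g=cv2.imread('pics/wrist15.png'); f=cv2.imread('pics/side15.png')
cv2.imwrite('pics/z15.png',np.hstack([cv2.resize(g[140:300,240:400],(400,400),interpolation=cv2.INTER_NEAREST),cv2.resize(f[180:260,250:330],(400,400),interpolation=cv2.INTER_NEAREST)]))
T=np.array(s['ee_pos']); hx=np.array([.9987,-.052,0])
c=np.load('wrist15.npy',allow_pickle=True).item(); d=np.load('side15.npy',allow_pickle=True).item()
M0=np.array([.5012,.1063,.106]);print('mark',proj(c,M0),proj(d,M0))
for th in (.15,.18,.21,.24):
    ax=hx*np.sin(th)+np.array([0,0,np.cos(th)]); o=T-.122*ax; print(th,o.round(4),'foot6',[proj(q,o+.006*ax).round(1) for q in (c,d)],'face',[proj(q,o+.08*ax-.008*hx).round(1) for q in (c,d)])
E
```

```text
clock 22.25
joint_positions [0.0868, 0.3945, 1.6109, -0.0012, 1.1304, -1.4313]
ee_pos [0.5231, 0.105, 0.2205]
orientation [0.0405, 1.5645, -0.0412]
force [0.7284, -0.1491, 1.453]
finger_gap 0.2535
[0.79 0.07 1.84] [0.5231 0.105  0.2205]
[ 0.98 -0.21  1.34] [0.5231 0.105  0.2205]
[ 2.07 -0.33  2.29] [0.5231 0.105  0.2205]
[1.38 0.54 1.5 ] [0.5232 0.105  0.2205]
mark [320.46343323 214.79993283] [288.10121497 240.28599709]
0.15 [0.5049 0.106  0.0999] foot6 [array([320.3, 221.6]), array([289.8, 239.9])] face [array([320.1, 267.5]), array([289.6, 213.1])]
0.18 [0.5013 0.1061 0.1005] foot6 [array([320.2, 216.7]), array([288.6, 240.1])] face [array([320.1, 265.2]), array([289.2, 213.1])]
0.21 [0.4977 0.1063 0.1012] foot6 [array([320.2, 211.9]), array([287.3, 240.1])] face [array([320.1, 263. ]), array([288.7, 213.2])]
0.24 [0.4942 0.1065 0.102 ] foot6 [array([320.2, 207. ]), array([286.1, 240.2])] face [array([320.1, 260.7]), array([288.2, 213.2])]
```

View pics/z15.png

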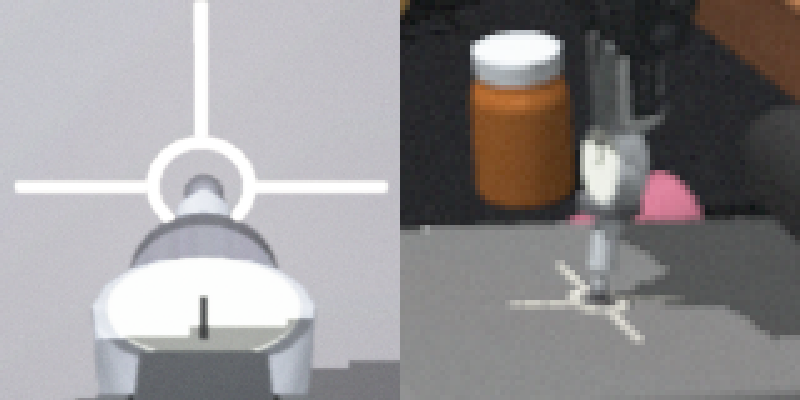

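Emit:
drive_tool:
  rows:
    - {"tx":-0.05,"ty":0,"tz":0.01,"roll":0,"hand":1}
    - {"tx":-0.1,"ty":0,"tz":0.02,"roll":0,"hand":1}
    - {"tx":-0.1,"ty":0,"tz":0.02,"roll":0,"hand":1}
    - {"tx":-0.1,"ty":0,"tz":0.02,"roll":0,"hand":1}
    - {"tx":-0.1,"ty":0,"tz":0.02,"roll":0,"hand":1}
  newtons: 60

```text
clock: 23.18
ee_pos: [0.5233, 0.105, 0.2214]
orientation: [0.041, 1.565, -0.041]
force: [0.4, 0.9, 1.1]
finger_gap: 0.247
```

```bash
python3 - <<'E'
from h import *
F=[]
for i in range(8): cam('wrist'); s=arm.state(); F.append(s['force'])
print(np.mean(F,0).round(2),np.std(F,0).round(2),np.round(s['ee_pos'],4),s['clock'],s['finger_gap'])
for n in ('side','wrist','scene'):
    c=cam(n,n+'16.png'); np.save(n+'16.npy',c)
    for t in ('foot','gauge','tumbler'):
        print(n,t,[(round(d['p'],2),w(c,d['location']).round(4).tolist()) for d in place_of(n,t)][:5])
g=cv2.imread('pics/wrist16.png'); f=cv2.imread('pics/side16.png')
cv2.imwrite('pics/z16.png',np.hstack([cv2.resize(g[140:300,240:400],(400,400)),cv2.resize(f[180:400,250:470],(400,400))]))
E
```

```text
[ 1.06 -0.31  1.09] [0.42 0.41 0.55] [0.5233 0.105  0.2215] 23.575 0.24614273612863596
side foot [(0.38, [0.4967, 0.1066, 0.1065])]
side gauge [(0.84, [0.5005, 0.1088, 0.1018])]
side tumbler [(0.96, [0.5275, -0.0833, 0.0255]), (0.93, [0.6056, -0.2297, -0.0021]), (0.7, [0.4185, 0.3722, 0.0257])]
wrist foot [(0.59, [0.4969, 0.1054, 0.1063]), (0.46, [0.5024, 0.1057, 0.1052])]
wrist gauge [(0.86, [0.4978, 0.1107, 0.1014])]
wrist tumbler [(0.95, [0.5797, 0.3002, 0.021]), (0.59, [0.5231, -0.0855, 0.0223])]
scene foot []
scene gauge [(0.61, [0.4978, 0.1065, 0.1023])]
scene tumbler [(0.88, [0.6012, -0.2313, -0.0002]), (0.8, [0.4197, 0.371, 0.0242]), (0.62, [0.5233, -0.091, 0.0259]), (0.58, [0.5847, 0.2964, 0.0222])]
```

View pics/z16.png

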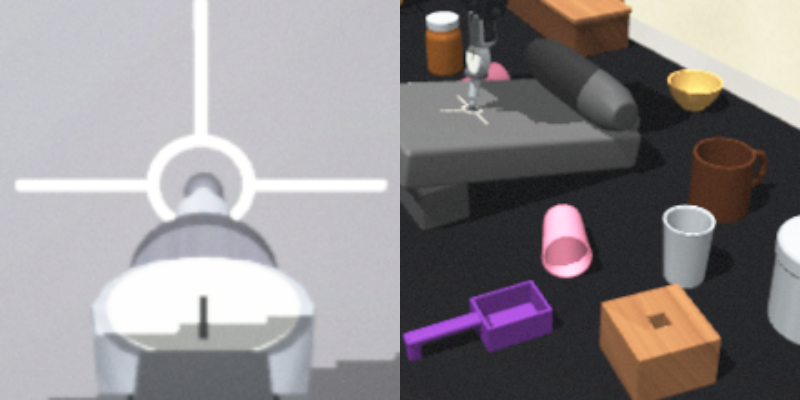

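```bash
python3 - <<'E'
from h import *
print(arm.hand_in()); st()
E
```

```text
the job is handed in; nothing more can be done
None
the job is handed in; nothing more can be done
```

The job is handed in at about 24 s of the 61 s allowed. The arm was still holding the gauge on the mark with a 60 N grip. No verdict was reported.

**What I did**
- **Tumbler:** I lifted it off the stone and set it down at about (0.605, −0.23) on bare counter. It touched down leaning and righted itself when released. It read up to 28 N of wrist force while I pressed it down.
- **Gauge tilt:** The moves cannot tilt the hand. I drew the gauge from its stand, dipped its foot back into the hole and pushed sideways at 20 N grip. That pivoted it to about 0.19 rad in the jaws.
- **Placing:** I carried it to the stone and lowered it along the face's normal in small steps.

**What the last checks showed**
- **Foot position:** The wrist camera puts the foot inside the ring, within about 2 mm of its centre. The networks' foot estimates are mostly about 4.5 mm off the mark, still inside 10 mm.
- **Tilt:** Measured from hand to foot, it is 0.18–0.19 rad against the slope's 0.21, so about 0.02–0.03 rad from square. The limit is 0.10.
- **Plunger:** The two estimates disagree a little. Geometry gives 4–5 mm pushed in; the averaged force of about 3 N gives about 6 mm. Both are inside 3–9.5 mm, but the force reading is noisy by about 0.5 N.
- **Other things:** The tumbler looks upright, let go and clear of the stone. The objects in the last side view (mug, scoop, jar) look unmoved. I did not re-measure the mug, scoop, tongs, tin and jar against their starting positions.

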